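# Ready the jeweller's balance for weighing

### The arm

A 7-joint arm with a two-finger parallel gripper is mounted at the origin on the work surface. World frame = base frame: x ahead of the robot, y to its left, z up, the work surface at z = 0. Lengths are in mm, angles in rad, forces in N, time in s.
With the tool pointing down it reaches from about 400 to 900 mm from the base axis. Payload 5.5 kg.
Tool frame: the origin (TCP) lies on the centre line of the jaws, within the pads' length; the fingertips stand 8 mm ahead of it and the grasp point (between the pads) lies 11 mm behind it; z points along the fingers, y is the line along which they close (so a half turn about z gives the same grasp; the last joint's range is limited). The gripper opens to 92 mm and grips with 3 to 60 N. Pads are 19 mm wide; open, the fingers measure 130 mm over their backs; the gripper's body (75 mm by 190 mm) begins 47 mm behind the grasp point.
Start: joints at [1.586, 0.501, -0.427, 1.55, 0.221, 1.138, -0.21], TCP at [159.46, -630.137, 234.729] pointing down, gripper open.
Joint ranges: [-2.88, 2.88], [-0.31, 2.03], [-1.54, 1.56], [0.2, 2.42], [-1.41, 4.55], [0.19, 2.02], [-2.57, 2.57]. Speed limits (rad/s): [2.57, 2.57, 3.14, 3.14, 3.14, 3.14, 3.14].

### API

Orientations are given as a 3x3 rotation matrix whose columns are the frame's x, y, z axes.
In Python, from station import bot gives the robot as it stands. The module is installed in compiled form; this text tells all that it offers.
- The arm moves only by the shell command python3 -m pendant 'ROWS' [FORCE]. ROWS is JSON, a list of rows, each an object of numbers: "gripper": the closure, from -1 (fully open) to 1 (shut); "x", "y", "z": the shift along the tool's x, y, z in m; "turn": the turn about the tool's z in degrees. A call has 1 to 10 rows; each row shifts and turns the commanded pose from where the row before left it, along the tool's axes as they then stand; what a row does not reach is not made up. A row lasts 1/10 s, in which the tool goes at most 50 mm and 8.59 degrees, less where a joint would pass 70% of its speed; a pose out of reach is approached as far as the arm can. A call with a gripper value outside its range is refused whole. The fingers move at their own pace and stop on an object; FORCE is the grip in N (left out, the last holds). Time passes only in rows, so rows that do not move let the fingers close. It gives the time, the measured TCP pose, the force, the opening and the grip force at its end, in the units of the state.
- bot.get_state(): the state, without advancing time (a new reading comes with each control period).
- bot.get_image(name): name is "side" or "top"; returns the picture (480x640x3 uint8, red, green, blue); there is no depth.
- bot.camera_params(name): a dict with "fx", "fy", "cx", "cy" (pixels), "world_from_camera" (4x4, takes a point from camera to world coordinates). Camera axes: x right, y up, looking along -z (the intrinsics and any distortion apply to the point x, -y, -z); pixel columns grow to the right and rows downward; lengths in mm; the calibration is good to about 2 mm. A picture is of the moment at which its call begins. camera_params takes no time and is no camera call.
- bot.job_done(): hands the job in; it is judged then, once.
The state is a dict: "time_s": time; "joint_positions": joint angles; "joint_velocities": joint speeds; "tau": joint torques, N m; "eef_pos": TCP position; "tcp_rot": TCP orientation; "ft_force": force on the tool from outside, world axes, zero at the start; "ft_torque": the same for the moment, N m; "width": opening from 0.0 (shut) to 1.0 (fully open); "gripper_force": force on a finger pad.
Only numpy, scipy, OpenCV 4.12 (cv2) and the standard library are available. Lean on these libraries where they do the work, as an engineer would, in place of code of your own. Each camera call takes 0.05 s, during which the arm holds its last target. There are 200 camera calls.

### The job

Get the jeweller's balance ready to weigh in the dish that already stands on its pan: with the fingertips, lightly press the round power key, then the square unit key next to it, then the long tare bar, letting each key come back up before the next. Leave the other square key unpressed, keep off the pan and its dish, lift or shove nothing, and finish clear with all the keys up.

Things in the scene. Friction and masses are not known exactly. Their poses are not given: they have to be found in the camera images.
- scale: white bench balance, 260 mm deep (x) by 210 mm wide (y), loose on rubber feet, 1.4 to 2.3 kg; over 25 N of push overloads it. Origin: centre of its underside; x points from its front (key panel) to its back (pan), y to its left seen by the user in front, z up. The panel slopes 12 degrees (0.21 rad), from about 36 mm high in front to 60 mm behind; a flush display lies behind the keys.
- pan: round steel weighing pan, 130 mm across, fixed to the balance. Origin: centre of its top face, 74 mm above the bench, 55 mm behind (+x of) the balance's origin. Not to be touched: the balance must read the dish alone.
- dish: shallow round aluminium weighing dish, 84 mm across and 20 mm high, loose on the pan, within 8 mm of its centre; its rim is 94 mm above the bench. Origin: centre of its underside.
- power_key_top (a point): centre of the top of the round power key, 20 mm across, the leftmost (+y) of four grey keys in one straight row across the lower part of the panel, 50 mm above the bench. Its z is the panel's normal (12 degrees from vertical, leaning to the front), x up the slope, y along the row to the left. All key tops stand 7 mm proud of the panel.
- unit_key_top (a point): centre of the top of the square unit key, 18 x 18 mm, the second from the left, 40 mm to the right (-y) of the round key. Axes as the power key's.
- count_key_top (a point): centre of the top of the other square key (piece counting), 18 x 18 mm, the third from the left, 40 mm to the right of the unit key. Not to be pressed. Axes as the power key's.
- tare_key_top (a point): centre of the top of the long tare bar, 18 mm up the slope by 46 mm along the row, the rightmost key, 58 mm to the right of the count key. Axes as the power key's.
- power_key (a joint): how far the power key is pushed in along the panel's normal, 0 (up) to 0.005 m (bottomed). A spring raises it: 1.5 N to start it moving, 3.5 N at 2 mm, 6.5 N to bottom it. It registers when more than 2 mm in for at least 0.1 s while the other keys are up.
- unit_key (a joint): the same for the unit key
- count_key (a joint): the same for the count key, which stays up
- tare_key (a joint): the same for the tare bar
- weight: knobbed steel 200 g check weight, 30 mm across, 51 mm high, upright to the left of the balance. Origin: centre of its underside.
- ring: plain finger ring, 23 mm across, 6 mm high, lying flat to the right of the balance. Origin: centre of its underside.
- tweezers: steel tweezers, 150 mm long, 9 mm high, lying about parallel to the key row, about 45 mm in front of the balance's front edge. Origin: about its middle, underside; x along its length.
- hammer: bench hammer with a wooden handle, 260 mm long, lying on the left part of the bench. Origin: under the middle of its length; x along the handle to the head.
- pliers: pliers with black handles, 170 mm long, 15 mm high, lying on the left part of the bench. Origin: about the middle of their length, underside; x along them to the jaws.
- bench_block: square steel bench block, 100 x 100 x 22 mm, on the right part of the bench. Origin: centre of its underside.
- bowl: white bowl, 130 mm across, 50 mm high, on the right part of the bench. Origin: centre of its underside.
Things that resemble listed ones, but are neither listed nor needed, are in the scene too. Leave any brown look-alike of the dish alone.

How it is judged:
By the outcome, as a careful person would: the job done as asked, in the order asked, and still so for the second after the job is handed in, with the robot touching nothing.
It also fails if it takes over 40 s, if anything falls off the work surface, if the arm or the gripper's body presses on something with over 40 N, if the wrist force passes 120 N, or if a joint passes its speed limit or range.

## Working session

There is one attempt and no reset: what is moved stays moved. The work goes in short steps, Python scripts to look and compute and a shell command to move; the robot and the scene stay as the last step left them, time stands still between calls to the robot, and variables do not carry over. Pictures are saved under pics/ and viewed, at most 10 in all, crops included, and the job is handed in when it is done.

```bash
mkdir -p pics
python3 - <<'E'
from station import bot
import cv2,json
for n in("top","side"):
    im=bot.get_image(n); cv2.imwrite(f"pics/{n}0.png",im[:,:,::-1]); p=bot.camera_params(n)
    print(n,{k:(v if not hasattr(v,'tolist') else v.tolist()) for k,v in p.items()})
s=bot.get_state(); print(s)
E
```

```text
top {'fx': 440.21484564698716, 'fy': 440.21484564698716, 'cx': 315.08562967827424, 'cy': 246.19328844698833, 'world_from_camera': [[0.020367802079599897, 0.995094646564073, -0.096808042114116, 455.4138494581547], [-0.9997597574048303, 0.02105572302974112, 0.006089663498884426, 99.01377248648961], [0.008098154868922871, 0.09666075163796858, 0.9952844412430557, 1331.0571717119458], [0.0, 0.0, 0.0, 1.0]]}
side {'fx': 435.4647506995946, 'fy': 435.4647506995946, 'cx': 312.93504841158, 'cy': 236.1375542190625, 'world_from_camera': [[-0.6732680957555955, 0.46324927684379974, -0.5762900127030928, -102.5607629379501], [-0.739360520890277, -0.4296901609285102, 0.5183747541596612, 707.0307051633615], [-0.007489418301339674, 0.775091267596873, 0.6318049030425293, 844.862448763492], [0.0, 0.0, 0.0, 1.0]]}
{'time_s': 0.1, 'joint_positions': array([ 1.58624595,  0.5017518 , -0.42682924,  1.55132113,  0.22079631,
        1.13829394, -0.21032761]), 'joint_velocities': array([-0.00074584, -0.000764  ,  0.0004531 , -0.00373573,  0.00048522,
       -0.00167535, -0.00027425]), 'tau': array([-1.13572369e-02, -5.67881191e+01, -5.83868667e+00, -2.79919016e+01,
       -6.91282167e-02,  2.41199497e-02,  4.33155753e-05]), 'eef_pos': array([ 159.22362316, -629.57439512,  233.79552998]), 'tcp_rot': array([[ 9.69458357e-01,  2.45255731e-01, -3.46055530e-04],
       [ 2.45255963e-01, -9.69456895e-01,  1.68560572e-03],
       [ 7.79185433e-05, -1.71899673e-03, -9.99998519e-01]]), 'ft_force': array([-0.69430122,  0.40308779, -0.53452862]), 'ft_torque': array([0.0283354 , 0.03681079, 0.0143218 ]), 'gripper_force': 0.0, 'width': 0.998994991046551}
```

View pics/top0.png

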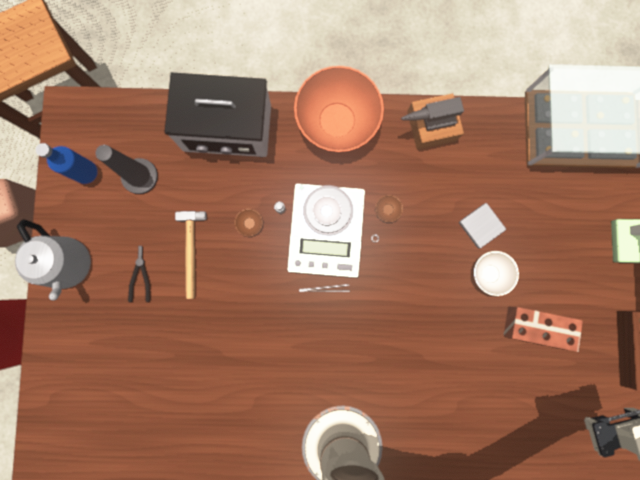

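View pics/side0.png

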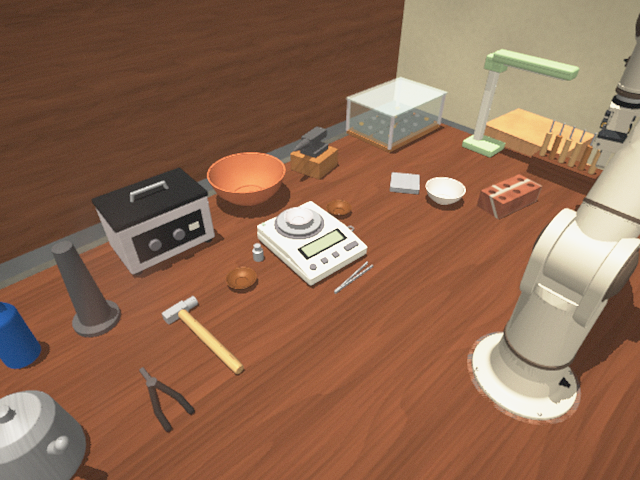

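The top view shows the balance at about (327,230), with its keys in a row at row 265, columns 298–345. In the side view the keys run from (312,268) to (351,245). Next I'll segment the keys in both views.

```bash
cat > h.py <<'E'
import numpy as np, cv2
from station import bot
def ray(n,u,v):
    p=bot.camera_params(n);T=np.array(p["world_from_camera"])
    d=T[:3,:3]@np.array([(u-p["cx"])/p["fx"],-(v-p["cy"])/p["fy"],-1]);return T[:3,3],d/np.linalg.norm(d)
def plane(n,u,v,z):
    o,d=ray(n,u,v);return o+d*(z-o[2])/d[2]
def tri(a,b):
    (o,d),(q,e)=ray("top",*a),ray("side",*b)
    s=np.linalg.lstsq(np.c_[d,-e],q-o,rcond=None)[0];P,Q=o+s[0]*d,q+s[1]*e
    return (P+Q)/2,np.linalg.norm(P-Q)
def proj(n,P):
    p=bot.camera_params(n);T=np.array(p["world_from_camera"]);c=T[:3,:3].T@(np.array(P)-T[:3,3])
    return p["cx"]+p["fx"]*c[0]/-c[2], p["cy"]-p["fy"]*c[1]/-c[2]
E
python3 - <<'E'
from h import *
t=cv2.imread("pics/top0.png");s=cv2.imread("pics/side0.png")
a=cv2.resize(t[178:298,282:372],None,fx=5,fy=5,interpolation=cv2.INTER_CUBIC)
b=cv2.resize(s[195:295,250:375],None,fx=3,fy=3,interpolation=cv2.INTER_CUBIC)
o=np.zeros((600,330+495,3),np.uint8);o[:600,:450]=a;o[:300,450:825]=b[:, :375]
cv2.imwrite("pics/c.png",o[:,:800])
for n,im,(x0,y0,x1,y1) in(("top",t,(290,255,360,276)),("side",s,(300,235,365,280))):
    g=cv2.cvtColor(im,6)[y0:y1,x0:x1];hsv=cv2.cvtColor(im,40)[y0:y1,x0:x1]
    m=((g<175)&(hsv[...,1]<50)).astype(np.uint8)
    k,l,st,c=cv2.connectedComponentsWithStats(m)
    for i in range(1,k):
        if st[i,4]>6: print(n,st[i],(c[i]+[x0,y0]).round(1))
E
```

```text
top [39  0 21  2 26] [340.4 255.3]
side [ 0  0 15  4 44] [305.5 236.2]
side [  0   0  47  25 152] [318.5 247. ]
side [44  6 14 10 72] [350.6 245.6]
side [32 17  7  6 27] [335.1 254.2]
side [59 18  6  5  9] [361.3 255.2]
side [21 23  7  6 29] [324.1 260.3]
side [10 29  7  6 30] [312.8 266.8]
side [48 31 17 14 38] [356.8 273.9]
side [34 34  6  3  7] [336.6 269.9]
side [21 40  7  5  8] [324.1 276.9]
```

View pics/c.png

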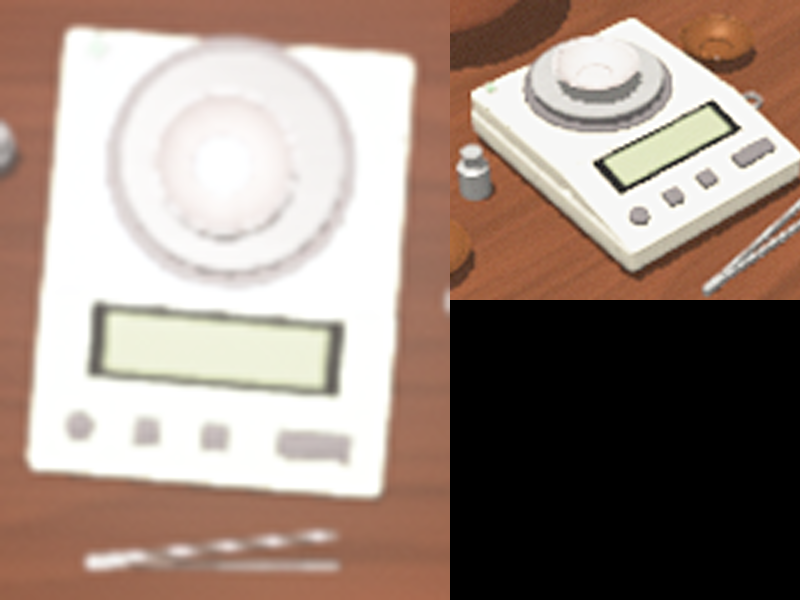

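The crop shows the round key, two squares and the bar clearly. In the top view they sit at about (297.8,263), (311.2,264.3), (324.8,265.3) and (344.6,267). I'll triangulate them with a better threshold.

Run:
```python
from h import *
t=cv2.imread("pics/top0.png")
x0,y0,x1,y1=292,258,356,272
g=cv2.cvtColor(t,6)[y0:y1,x0:x1].astype(float)
w=np.clip(235-g,0,None);k,l,st,c=cv2.connectedComponentsWithStats((g<225).astype(np.uint8))
top=[]
for i in range(1,k):
    if st[i,4]>8:
        yy,xx=np.where(cv2.dilate((l==i).astype(np.uint8),np.ones((3,3)))>0);ww=w[yy,xx]
        top.append(((xx*ww).sum()/ww.sum()+x0,(yy*ww).sum()/ww.sum()+y0));print(st[i])
top.sort();print(np.round(top,1))
side=[(312.8,266.8),(324.1,260.3),(335.1,254.2),(350.6,245.6)]
P=[]
for a,b in zip(top,side):
    p,e=tri(a,b);q=plane("top",*a,49);r=plane("side",*b,49);P.append((q+r)/2);print(p.round(1),round(e,1),q.round(1),r.round(1))
P=np.array(P);print(np.linalg.norm(np.diff(P,axis=0),axis=1))
v=P[3]-P[0];print("row dir deg",np.degrees(np.arctan2(v[1],v[0])))
```

```text
[ 3  2  6  6 27]
[17  4  5  5 25]
[30  5  6  5 27]
[45  6 15  7 84]
[[297.5 262.9]
 [311.  264.1]
 [324.4 265.1]
 [344.3 266.9]]
[529.7 141.   47.7] 1.6 [530.2 141.5  49. ] [528.1 141.3  49. ]
[527.1 101.7  48.6] 1.3 [527.5 102.1  49. ] [526.3 101.6  49. ]
[524.8  62.3  48.3] 1.5 [525.3  62.8  49. ] [523.8  62.3  49. ]
[521.    4.4  48.3] 1.0 [521.4   4.8  49. ] [520.1   4.7  49. ]
[39.59698199 39.39035993 57.93441956]
row dir deg -93.51436377940063
```

Triangulation agrees with the given facts: z is about 48–50, spacing is 39.6/39.4/58, and the row runs along −93.5°. I'll shut the gripper, turn 17.7° to line up with the row, and travel high.

```bash
python3 -m pendant '[{"gripper":1,"turn":5.9},{"gripper":1,"turn":5.9},{"gripper":1,"turn":5.9},{"gripper":1,"x":0.04},{"gripper":1,"x":0.04},{"gripper":1,"x":0.04},{"gripper":1,"x":0.04},{"gripper":1,"x":0.04},{"gripper":1,"x":0.04},{"gripper":1,"x":0.04}]' 10
python3 -m pendant '[{"gripper":1,"x":0.04,"y":-0.04},{"gripper":1,"y":-0.04},{"gripper":1,"y":-0.04},{"gripper":1,"y":-0.04},{"gripper":1,"y":-0.04},{"gripper":1,"y":-0.04},{"gripper":1,"y":-0.04},{"gripper":1,"y":-0.04},{"gripper":1,"y":-0.04},{"gripper":1,"y":-0.04}]'
python3 -m pendant '[{"gripper":1,"y":-0.04},{"gripper":1,"y":-0.04},{"gripper":1,"y":-0.04},{"gripper":1,"y":-0.04},{"gripper":1,"y":-0.04},{"gripper":1,"y":-0.04},{"gripper":1,"y":-0.04},{"gripper":1,"y":-0.04},{"gripper":1,"y":-0.04},{"gripper":1}]'
```

```text
invalid input at $[0]: expected keys gripper, x, y, z, turn
invalid input at $[0]: expected keys gripper, x, y, z, turn
invalid input at $[0]: expected keys gripper, x, y, z, turn
```

```bash
python3 -m pendant '[{"gripper":1,"x":0,"y":0,"z":0,"turn":5.9},{"gripper":1,"x":0,"y":0,"z":0,"turn":5.9},{"gripper":1,"x":0,"y":0,"z":0,"turn":5.9},{"gripper":1,"x":0.04,"y":0,"z":0,"turn":0},{"gripper":1,"x":0.04,"y":0,"z":0,"turn":0},{"gripper":1,"x":0.04,"y":0,"z":0,"turn":0},{"gripper":1,"x":0.04,"y":0,"z":0,"turn":0},{"gripper":1,"x":0.04,"y":0,"z":0,"turn":0},{"gripper":1,"x":0.04,"y":0,"z":0,"turn":0},{"gripper":1,"x":0.04,"y":0,"z":0,"turn":0}]' 10
python3 -m pendant '[{"gripper":1,"x":0.04,"y":-0.04,"z":0,"turn":0},{"gripper":1,"x":0,"y":-0.04,"z":0,"turn":0},{"gripper":1,"x":0,"y":-0.04,"z":0,"turn":0},{"gripper":1,"x":0,"y":-0.04,"z":0,"turn":0},{"gripper":1,"x":0,"y":-0.04,"z":0,"turn":0},{"gripper":1,"x":0,"y":-0.04,"z":0,"turn":0},{"gripper":1,"x":0,"y":-0.04,"z":0,"turn":0},{"gripper":1,"x":0,"y":-0.04,"z":0,"turn":0},{"gripper":1,"x":0,"y":-0.04,"z":0,"turn":0},{"gripper":1,"x":0,"y":-0.04,"z":0,"turn":0}]'
```

```text
time_s: 1.1
eef_pos: [440.2, -647.0, 233.9]
tcp_rot: [[0.998, -0.061, -0.001], [-0.061, -0.998, 0.001], [-0.001, -0.001, -1.0]]
ft_force: [0.5, -0.3, -0.1]
width: 0.178
gripper_force: 0.0
time_s: 2.1
eef_pos: [497.9, -253.1, 234.4]
tcp_rot: [[0.998, -0.061, -0.001], [-0.061, -0.998, 0.0], [-0.001, -0.0, -1.0]]
ft_force: [1.0, -0.2, 0.5]
width: 0.005
gripper_force: 0.0
```

```bash
python3 -m pendant '[{"gripper":1,"x":0.005,"y":-0.04,"z":0,"turn":0},{"gripper":1,"x":0,"y":-0.04,"z":0,"turn":0},{"gripper":1,"x":0,"y":-0.04,"z":0,"turn":0},{"gripper":1,"x":0,"y":-0.04,"z":0,"turn":0},{"gripper":1,"x":0,"y":-0.04,"z":0,"turn":0},{"gripper":1,"x":0,"y":-0.04,"z":0.03,"turn":0},{"gripper":1,"x":0,"y":-0.04,"z":0.03,"turn":0},{"gripper":1,"x":0,"y":-0.04,"z":0.03,"turn":0},{"gripper":1,"x":0,"y":-0.04,"z":0.03,"turn":0},{"gripper":1,"x":0,"y":-0.02,"z":0,"turn":0}]'
python3 -m pendant '[{"gripper":1,"x":0,"y":0,"z":0,"turn":0},{"gripper":1,"x":0,"y":0,"z":0,"turn":0},{"gripper":1,"x":0,"y":0,"z":0,"turn":0}]'
python3 - <<'E'
from h import *
s=bot.get_state();print(s["eef_pos"],s["ft_force"])
im=bot.get_image("side")[:,:,::-1].copy()
p=s["eef_pos"]+8*s["tcp_rot"][:,2];print("tip proj",proj("side",p))
cv2.imwrite("pics/s1.png",cv2.resize(im[150:300,230:390],None,fx=4,fy=4,interpolation=cv2.INTER_CUBIC))
E
```

```text
time_s: 3.1
eef_pos: [522.7, 127.8, 110.7]
tcp_rot: [[0.998, -0.057, -0.007], [-0.057, -0.998, 0.001], [-0.007, -0.001, -1.0]]
ft_force: [0.9, -0.7, 0.4]
width: 0.009
gripper_force: 0.0
time_s: 3.4
eef_pos: [527.0, 122.2, 115.0]
tcp_rot: [[0.998, -0.063, 0.001], [-0.063, -0.998, -0.001], [0.001, 0.001, -1.0]]
ft_force: [0.4, 0.2, 0.1]
width: 0.006
gripper_force: 0.0
[527.04607606 122.24050432 114.9983316 ] [0.3524882  0.19418151 0.07082386]
tip proj (np.float64(318.3224270634356), np.float64(247.27732008574412))
```

View pics/s1.png

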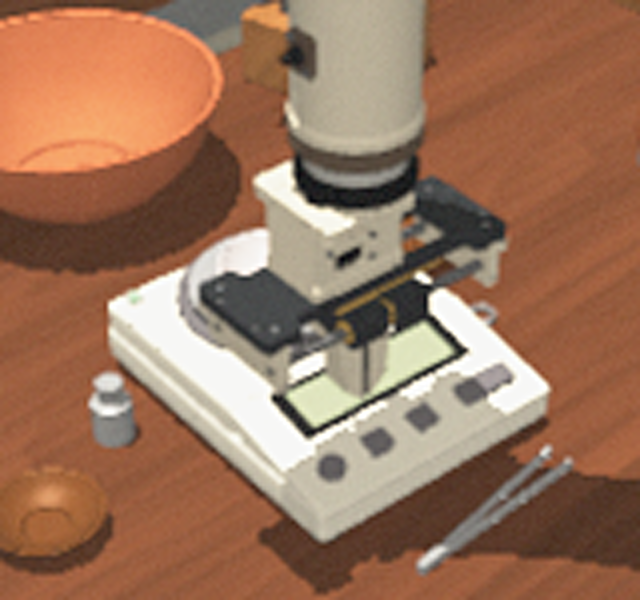

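The tip projects to (318,247), which matches where the fingers show in the picture (about (320,247)). I'll go above the power key and come down close to it.

```bash
python3 -m pendant '[{"gripper":1,"x":0,"y":-0.019,"z":0,"turn":0},{"gripper":1,"x":0,"y":0,"z":0.02,"turn":0},{"gripper":1,"x":0,"y":0,"z":0.02,"turn":0},{"gripper":1,"x":0,"y":0,"z":0.007,"turn":0},{"gripper":1,"x":0,"y":0,"z":0,"turn":0},{"gripper":1,"x":0,"y":0,"z":0,"turn":0},{"gripper":1,"x":0,"y":0,"z":0,"turn":0}]'
```

```text
time_s: 4.15
eef_pos: [528.6, 143.1, 68.8]
tcp_rot: [[0.998, -0.062, 0.002], [-0.062, -0.998, 0.0], [0.002, -0.0, -1.0]]
ft_force: [0.4, 0.7, 0.1]
width: 0.003
gripper_force: 0.0
```

```bash
python3 -m pendant '[{"gripper":1,"x":0,"y":0.002,"z":0.004,"turn":0},{"gripper":1,"x":0,"y":0,"z":0.003,"turn":0},{"gripper":1,"x":0,"y":0,"z":0,"turn":0},{"gripper":1,"x":0,"y":0,"z":0,"turn":0}]'
python3 -m pendant '[{"gripper":1,"x":0,"y":0,"z":0.001,"turn":0},{"gripper":1,"x":0,"y":0,"z":0.001,"turn":0},{"gripper":1,"x":0,"y":0,"z":0,"turn":0}]'
```

```text
time_s: 4.55
eef_pos: [527.5, 141.2, 60.6]
tcp_rot: [[0.998, -0.061, -0.0], [-0.061, -0.998, -0.0], [-0.0, 0.0, -1.0]]
ft_force: [-0.9, -0.3, 0.0]
width: 0.004
gripper_force: 0.0
time_s: 4.85
eef_pos: [527.9, 141.3, 58.9]
tcp_rot: [[0.998, -0.061, 0.001], [-0.061, -0.998, 0.0], [0.001, -0.0, -1.0]]
ft_force: [-0.3, 1.0, 1.8]
width: 0.006
gripper_force: 1.0
```

```bash
python3 -m pendant '[{"gripper":1,"x":0,"y":0,"z":0.001,"turn":0},{"gripper":1,"x":0,"y":0,"z":0.001,"turn":0},{"gripper":1,"x":0,"y":0,"z":0,"turn":0}]'
python3 -m pendant '[{"gripper":1,"x":0,"y":0,"z":0.001,"turn":0},{"gripper":1,"x":0,"y":0,"z":0,"turn":0},{"gripper":1,"x":0,"y":0,"z":0,"turn":0}]'
```

```text
time_s: 5.15
eef_pos: [528.2, 141.3, 57.0]
tcp_rot: [[0.998, -0.061, 0.001], [-0.061, -0.998, 0.0], [0.001, -0.0, -1.0]]
ft_force: [0.2, 0.2, 4.2]
width: 0.002
gripper_force: 1.9
time_s: 5.45
eef_pos: [528.3, 141.3, 56.1]
tcp_rot: [[0.998, -0.061, 0.001], [-0.061, -0.998, 0.0], [0.001, -0.0, -1.0]]
ft_force: [0.7, -0.2, 5.8]
width: 0.007
gripper_force: 2.3
```

The force follows the spring law, so the key is about 3–4 mm in and was held for 0.2 s or more. I'll lift and go to the unit key.

```bash
python3 -m pendant '[{"gripper":1,"x":0,"y":0,"z":-0.007,"turn":0},{"gripper":1,"x":0,"y":0,"z":-0.008,"turn":0},{"gripper":1,"x":0,"y":0,"z":0,"turn":0},{"gripper":1,"x":0,"y":0.02,"z":0,"turn":0},{"gripper":1,"x":0,"y":0.0195,"z":0,"turn":0},{"gripper":1,"x":0,"y":0,"z":0.005,"turn":0},{"gripper":1,"x":0,"y":0,"z":0.004,"turn":0},{"gripper":1,"x":0,"y":0,"z":0,"turn":0},{"gripper":1,"x":0,"y":0,"z":0,"turn":0}]'
python3 - <<'E'
from h import *
im=bot.get_image("side")[:,:,::-1].copy();s=bot.get_state();print(s["ft_force"])
cv2.imwrite("pics/s2.png",cv2.resize(im[190:290,250:370],None,fx=6,fy=6,interpolation=cv2.INTER_CUBIC))
E
```

```text
time_s: 6.35
eef_pos: [524.9, 103.1, 61.5]
tcp_rot: [[0.998, -0.059, -0.001], [-0.059, -0.998, 0.001], [-0.001, -0.001, -1.0]]
ft_force: [0.0, 0.2, 0.7]
width: 0.006
gripper_force: 0.0
[ 0.30006192 -0.22454748 -0.0529498 ]
```

View pics/s2.png

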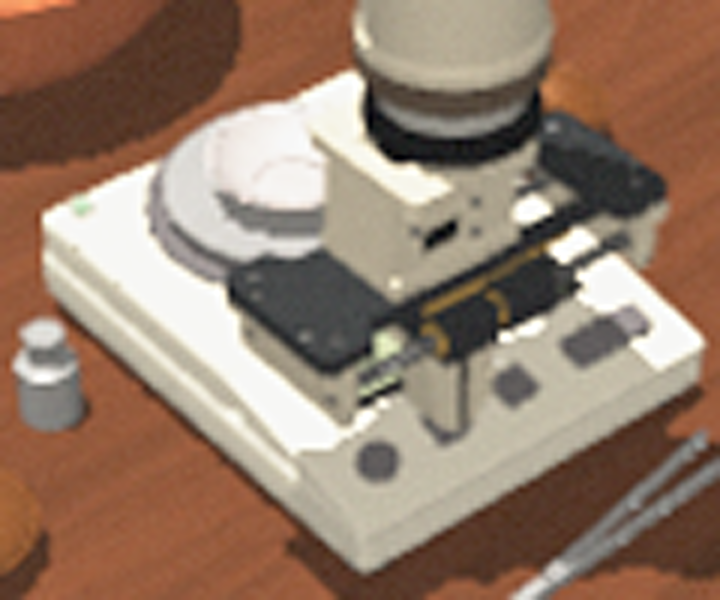

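The power key is back up at (312.8,266.7), so the balance hasn't moved, and the fingertips stand over the unit key at (324,261). Pressing it now.

```bash
python3 -m pendant '[{"gripper":1,"x":0.001,"y":0,"z":0.001,"turn":0},{"gripper":1,"x":0,"y":0,"z":0.001,"turn":0},{"gripper":1,"x":0,"y":0,"z":0.001,"turn":0},{"gripper":1,"x":0,"y":0,"z":0,"turn":0}]'
python3 -m pendant '[{"gripper":1,"x":0,"y":0,"z":0.001,"turn":0},{"gripper":1,"x":0,"y":0,"z":0.001,"turn":0},{"gripper":1,"x":0,"y":0,"z":0,"turn":0}]'
```

```text
time_s: 6.8
eef_pos: [526.6, 102.1, 59.0]
tcp_rot: [[0.998, -0.061, 0.001], [-0.061, -0.998, 0.0], [0.001, -0.001, -1.0]]
ft_force: [0.1, 0.6, 2.4]
width: 0.004
gripper_force: 1.0
time_s: 7.1
eef_pos: [526.9, 102.0, 57.1]
tcp_rot: [[0.998, -0.061, 0.001], [-0.061, -0.998, 0.001], [0.001, -0.001, -1.0]]
ft_force: [1.2, 1.8, 4.2]
width: 0.006
gripper_force: 1.9
```

```bash
python3 -m pendant '[{"gripper":1,"x":0,"y":0,"z":0.001,"turn":0},{"gripper":1,"x":0,"y":0,"z":0,"turn":0},{"gripper":1,"x":0,"y":0,"z":0,"turn":0}]'
python3 -m pendant '[{"gripper":1,"x":0,"y":0,"z":-0.007,"turn":0},{"gripper":1,"x":0,"y":0,"z":-0.013,"turn":0},{"gripper":1,"x":0,"y":0,"z":0,"turn":0},{"gripper":1,"x":0,"y":0.03,"z":0,"turn":0},{"gripper":1,"x":0,"y":0.03,"z":0,"turn":0},{"gripper":1,"x":0,"y":0.0375,"z":0,"turn":0},{"gripper":1,"x":0,"y":0,"z":0,"turn":0},{"gripper":1,"x":0,"y":0,"z":0.007,"turn":0},{"gripper":1,"x":0,"y":0,"z":0.006,"turn":0},{"gripper":1,"x":0,"y":0,"z":0,"turn":0}]'
python3 -m pendant '[{"gripper":1,"x":0,"y":0,"z":0,"turn":0},{"gripper":1,"x":0,"y":0,"z":0,"turn":0}]'
```

```text
time_s: 7.4
eef_pos: [527.1, 102.0, 56.2]
tcp_rot: [[0.998, -0.061, 0.002], [-0.061, -0.998, 0.001], [0.002, -0.001, -1.0]]
ft_force: [1.4, 0.1, 5.0]
width: 0.003
gripper_force: 2.4
time_s: 8.4
eef_pos: [519.2, 5.8, 61.6]
tcp_rot: [[0.998, -0.059, -0.002], [-0.059, -0.998, 0.001], [-0.002, -0.001, -1.0]]
ft_force: [0.6, -0.6, 0.1]
width: 0.006
gripper_force: 0.0
time_s: 8.6
eef_pos: [520.3, 5.4, 62.7]
tcp_rot: [[0.998, -0.059, 0.0], [-0.059, -0.998, 0.0], [0.0, -0.0, -1.0]]
ft_force: [-0.3, -0.3, -0.2]
width: 0.005
gripper_force: 0.0
```

```bash
python3 -m pendant '[{"gripper":1,"x":0,"y":0,"z":0.001,"turn":0},{"gripper":1,"x":0,"y":0,"z":0.001,"turn":0},{"gripper":1,"x":0,"y":0,"z":0.001,"turn":0},{"gripper":1,"x":0,"y":0,"z":0.001,"turn":0},{"gripper":1,"x":0,"y":0,"z":0,"turn":0}]'
python3 -m pendant '[{"gripper":1,"x":0,"y":0,"z":0.001,"turn":0},{"gripper":1,"x":0,"y":0,"z":0.001,"turn":0},{"gripper":1,"x":0,"y":0,"z":0,"turn":0}]'
```

```text
time_s: 9.1
eef_pos: [520.5, 4.4, 58.9]
tcp_rot: [[0.998, -0.061, 0.0], [-0.061, -0.998, 0.0], [0.0, -0.0, -1.0]]
ft_force: [-1.0, -0.3, 2.1]
width: 0.003
gripper_force: 1.0
time_s: 9.4
eef_pos: [520.8, 4.4, 57.0]
tcp_rot: [[0.998, -0.061, 0.001], [-0.061, -0.998, 0.0], [0.001, -0.0, -1.0]]
ft_force: [0.7, 0.3, 4.1]
width: 0.004
gripper_force: 2.0
```

Next I'll push the last millimetre, hold, and withdraw: straight up, then off to the right.

```bash
python3 -m pendant '[{"gripper":1,"x":0,"y":0,"z":0.001,"turn":0},{"gripper":1,"x":0,"y":0,"z":0,"turn":0},{"gripper":1,"x":0,"y":0,"z":0,"turn":0}]'
python3 -m pendant '[{"gripper":1,"x":0,"y":0,"z":-0.01,"turn":0},{"gripper":1,"x":0,"y":0,"z":-0.04,"turn":0},{"gripper":1,"x":0,"y":0,"z":-0.04,"turn":0},{"gripper":1,"x":0,"y":0,"z":-0.04,"turn":0},{"gripper":1,"x":0,"y":0.04,"z":-0.02,"turn":0},{"gripper":1,"x":0,"y":0.04,"z":0,"turn":0},{"gripper":1,"x":0,"y":0.04,"z":0,"turn":0},{"gripper":1,"x":0,"y":0.04,"z":0,"turn":0},{"gripper":1,"x":0,"y":0.04,"z":0,"turn":0},{"gripper":1,"x":0,"y":0.02,"z":0,"turn":0}]'
python3 -m pendant '[{"gripper":1,"x":0,"y":0,"z":0,"turn":0},{"gripper":1,"x":0,"y":0,"z":0,"turn":0},{"gripper":1,"x":0,"y":0,"z":0,"turn":0},{"gripper":1,"x":0,"y":0,"z":0,"turn":0}]'
python3 - <<'E'
from h import *
im=bot.get_image("side")[:,:,::-1].copy()
cv2.imwrite("pics/s3.png",cv2.resize(im[180:300,230:390],None,fx=5,fy=5,interpolation=cv2.INTER_CUBIC))
E
```

```text
time_s: 9.7
eef_pos: [521.0, 4.4, 56.1]
tcp_rot: [[0.998, -0.061, 0.001], [-0.061, -0.998, 0.0], [0.001, -0.0, -1.0]]
ft_force: [1.0, -0.3, 4.5]
width: 0.006
gripper_force: 2.4
time_s: 10.7
eef_pos: [504.7, -219.5, 205.4]
tcp_rot: [[0.998, -0.066, -0.002], [-0.066, -0.998, -0.001], [-0.002, 0.001, -1.0]]
ft_force: [0.3, -1.2, -0.4]
width: 0.0
gripper_force: 0.0
time_s: 11.1
eef_pos: [507.0, -213.3, 205.8]
tcp_rot: [[0.998, -0.058, -0.0], [-0.058, -0.998, 0.001], [-0.0, -0.001, -1.0]]
ft_force: [-0.5, 0.5, 0.2]
width: 0.006
gripper_force: 0.0
```

View pics/s3.png

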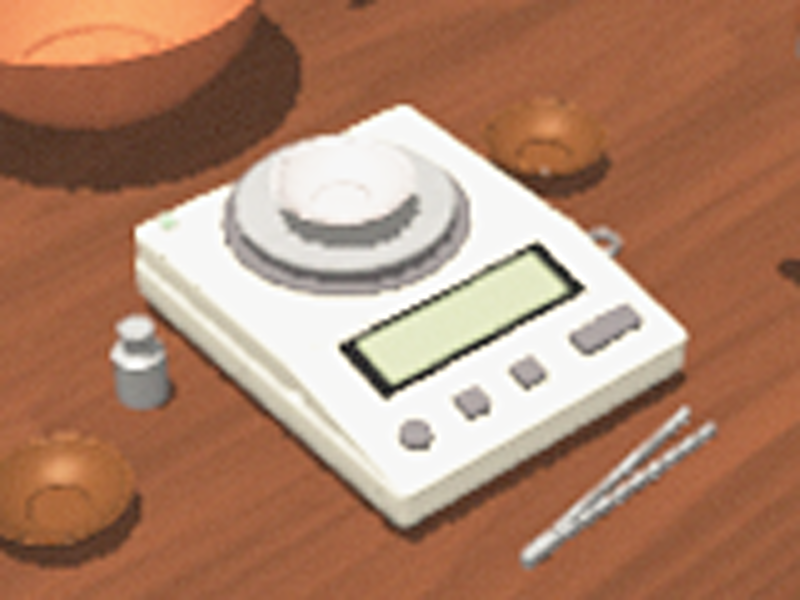

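All four keys are up, from (415,434) to (605,330) in the crop. The balance and dish are where they were, and the arm is clear. Handing in.

```bash
python3 -c "
from station import bot
print(bot.job_done())"
```

```text
the job is handed in; nothing more can be done
None
```

I pressed power, unit and tare in that order, each about 3–4 mm in at 4.5–6 N and released before the next, left the count key unpressed, and handed the job in at about 11 s with all keys up, the balance and dish unmoved and the arm clear; the hand-in gave no verdict.

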